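Spread the feet, hold the pump head ready over the tray

TASK

Spread the heap of four rubber feet in the drip tray into one even layer, each lying flat on the tray floor and wholly inside a different quarter of the tray. Then lift the pump head by the balance point on its neck and hold it level about 10 cm above the tray, its middle over the tray's middle and its length along the tray's length (either way round), ready to be set on the feet. Finish while still holding it there, and leave everything else on the bench where it is.

Things in the scene. Friction and masses are not known exactly. Their poses are not given: they have to be found in the camera images.
- tray: Shallow grey metal drip tray, fixed to the bench, outside 210 (its x) x 140 (its y) mm, 19 high, walls 5 thick, floor 4 thick. Origin: centre of its underside; z up. Two thin dark lines on the floor along its centre lines (x and y axes) mark its four quarters.
- foot0: Black rubber machine foot, a plain puck 32 mm in diameter and 24 high with a steel core 13 across showing on both flat faces, 30 g. Origin: its centre; z is its axis. All four are alike and either face may be down. At the start it lies on top of the other three.
- foot1: Black rubber machine foot, a plain puck 32 mm in diameter and 24 high with a steel core 13 across showing on both flat faces, 30 g. Origin: its centre; z is its axis. All four are alike and either face may be down. At the start one of the three that stand on the tray floor in a tight triangle, about 35 between centres, with foot0 on top.
- foot2: Black rubber machine foot, a plain puck 32 mm in diameter and 24 high with a steel core 13 across showing on both flat faces, 30 g. Origin: its centre; z is its axis. All four are alike and either face may be down. At the start one of the three that stand on the tray floor in a tight triangle, about 35 between centres, with foot0 on top.
- foot3: Black rubber machine foot, a plain puck 32 mm in diameter and 24 high with a steel core 13 across showing on both flat faces, 30 g. Origin: its centre; z is its axis. All four are alike and either face may be down. At the start one of the three that stand on the tray floor in a tight triangle, about 35 between centres, with foot0 on top.
- pump_head: Cast aluminium pump head, about 0.6 kg, 170 long (x) and 44 high, seen from above an unequal letter I: a big block 45 long x 60 wide (x -85 to -40) with two small brass stubs on top, a plain square neck 24 wide and 24 high (x -40 to 69, heights 10 to 34 above its underside), and a thin end plate 16 long x 60 wide (x 69 to 85). Origin: middle of its length, on the underside; z up; the block is at -x. It balances on the neck at x = -15, 25 from the block's inner face.
- union: Bystander, not part of the job: brass tube union standing upright, 30 tall, 22 across (mm).
- clip: Bystander, not part of the job: orange plastic U-shaped clip, 50 x 26 x 30 high (mm).
- wrench: Bystander, not part of the job: steel wrench lying flat, 200 long (mm).
- screwdriver: Bystander, not part of the job: screwdriver lying flat, 190 long (mm).
- hexkey: Bystander, not part of the job: steel L-shaped hex key lying flat, 114 x 34 x 8 (mm).
There are look-alikes about, which are no part of the job. Leave any blue look-alike of the foot0 alone.

How it is judged:
By the outcome, as a careful person would: the job done as asked, in the order asked, and still so for the second after the job is handed in, while the arm keeps its last pose, push and grip.
It also fails if it takes over 67 s, if anything falls off the work surface, if the arm or the gripper's body presses on something with over 40 N, if the wrist force passes 120 N, or if a joint passes its speed limit or range.

ROBOT

A 7-joint arm with a two-finger parallel gripper is mounted at the origin on the work surface. World frame = base frame: x ahead of the robot, y to its left, z up, the work surface at z = 0. Lengths are in m, angles in degrees, forces in N, time in s.
With the tool pointing down it reaches from about 0.425 to 0.875 m from the base axis. Payload 4.7 kg.
Tool frame: the origin (TCP) lies on the centre line of the jaws, within the pads' length; the fingertips stand ahead of it and the grasp point (between the pads) lies 2 mm behind it (env.tip_reach is the x of the fingertips in the tool frame, in m); x points along the fingers, z is the direction in which the jaws open and shut, and the axes are right-handed (so a half turn about x gives the same grasp; the last joint's range is limited). The gripper opens to 87 mm and grips with 3 to 60 N. Pads are 19 mm wide; open, the fingers measure 117 mm over their backs; the gripper's body (75 mm by 190 mm) begins 51 mm behind the grasp point.
Start: joints at [0.808, 18.392, -4.016, 83.108, 1.295, 78.541, -3.26], TCP at [0.65, -0, 0.24] pointing down, gripper open.
Joint ranges: [-163.93, 163.93], [-17.29, 119.83], [-79.2, 71.16], [3.27, 140.29], [-89.18, 269.18], [5.43, 117.66], [-154.24, 154.24]. Speed limits (degrees/s): [147.25, 147.25, 180, 180, 180, 180, 180].

INTERFACE

Orientations are given as [roll, pitch, yaw] about the fixed x, y, z axes, in that order (R = Rz(yaw) Ry(pitch) Rx(roll)).
In Python, from cell import telemetry, optics, env, models gives the robot as it stands.
- The arm moves only by the shell command python3 -m pendant 'ROWS' [FORCE]. ROWS is JSON, a list of rows, each a list of 3 entries, a list of its own where there are three numbers: the finger opening in mm, from 0 to 87, then the shift along the tool's x, y, z in mm, then the turn, a rotation vector about the tool's x, y, z in rad. A call has 1 to 10 rows; each row is the pose to reach, as a shift and turn from the pose commanded when the call began, along the tool's axes at that moment; what a row does not reach only later rows make up. A row lasts 1/12 s, in which the tool goes at most 41.7 mm and 7.16 degrees, less where a joint would pass 70% of its speed; a pose out of reach is approached as far as the arm can. A call with a gripper value outside its range is refused whole. The fingers move at their own pace and stop on an object; FORCE is the grip in N (left out, the last holds). Time passes only in rows, so rows that repeat a pose let the fingers close. It gives the time, the measured TCP pose, the force and the opening at its end, in the units of the state.
- telemetry.get_obs(): the state, without advancing time (a new reading comes with each control period).
- optics.read_camera(name): name is "scene" or "side" or "wrist"; returns a dict with "image" (384x512x3 uint8, blue, green, red), "range_z" (384x512 float32, m along the optical axis (not along the pixel's ray), 0 where there is no reading), "fx", "fy", "cx", "cy" (pixels), "cam_to_world" (4x4, takes a point from camera to world coordinates). Camera axes: x right, y up, looking along -z (the intrinsics and any distortion apply to the point x, -y, -z); pixel columns grow to the right and rows downward; lengths in m; the calibration is good to about 2 mm. The wrist camera is an equidistant fisheye: a pixel r from the principal point sees the ray r / f radians off the axis. A picture is of the moment at which its call begins.
- env.sign_off(): hands the job in, once; it reports no verdict.
Trained networks look in the newest picture that a camera, given by its name, has taken for a name from the list of things; names that differ only in an ending like _2 or _b are one class to them, and where a whole thing is asked for, a point or a joint stands for the part that bears it (a point fixed in the world has none). Each returns a list of dicts, best first, with "confidence" (0 to 1); they miss things now and then, are a little off and sometimes report something else, mostly with a low value. They report only what shows in the picture. A call takes as long as a camera call. They do not tell look-alikes from the thing itself.
- models.masks_of(camera, label): "pixels" (384x512 bool, what is visible of it) and "extent" ([left, top, right, bottom] as shares, 0 to 1, of the picture: columns of its width, rows of its height, round what is visible of it).
- models.landmark_of(camera, label): "centre" ([row, column] as shares, 0 to 1, of the picture: columns of its width, rows of its height: a listed point, or the origin of a listed thing).
The state is a dict: "time_s": time; "qpos": joint angles; "joint_velocities": joint speeds; "effort": joint torques, N m; "tool_pos": TCP position; "tool_rot": TCP orientation; "force": force on the tool from outside, world axes, zero at the start; "wrist_torque": the same for the moment, N m; "grip_width": finger opening in m.
Only numpy, scipy, OpenCV 4.12 (cv2) and the standard library are available. Lean on these libraries where they do the work, as an engineer would, in place of code of your own. Each camera call takes 0.05 s, during which the arm holds its last target.

## Working session

There is one attempt and no reset: what is moved stays moved. The work goes in short steps, Python scripts to look and compute and a shell command to move; the robot and the scene stay as the last step left them, time stands still between calls to the robot, and variables do not carry over. Pictures are saved under pics/ and viewed, and the job is handed in when it is done.

```bash
ls; mkdir -p pics; cat > h.py <<'E'
import numpy as np, cv2
from cell import telemetry, optics, env, models
def snap(name,tag,crop=None,scale=1):
    c=optics.read_camera(name); im=c["image"].copy()
    if crop: 
        r0,r1,c0,c1=crop; im=im[r0:r1,c0:c1]
    im=cv2.resize(im,None,fx=scale,fy=scale,interpolation=cv2.INTER_CUBIC)
    cv2.imwrite(f"pics/{tag}.png",im); return c
def ray(c,u,v,wrist=False):
    x=(u-c["cx"])/c["fx"]; y=(v-c["cy"])/c["fy"]
    if wrist:
        r=np.hypot(x,y); s=np.sin(r)/r if r>1e-9 else 1; d=np.array([x*s,-y*s,-np.cos(r)])
    else: d=np.array([x,-y,-1.])
    return d
def pt(c,u,v,wrist=False):
    d=ray(c,u,v,wrist); z=c["range_z"][int(round(v)),int(round(u))]
    p=d/(-d[2])*z; T=c["cam_to_world"]; return T[:3,:3]@p+T[:3,3]
def plane(c,u,v,z,wrist=False):
    d=c["cam_to_world"][:3,:3]@ray(c,u,v,wrist); o=c["cam_to_world"][:3,3]
    return o+d*(z-o[2])/d[2]
def cloud(c,wrist=False):
    H,W=c["range_z"].shape; u,v=np.meshgrid(np.arange(W),np.arange(H))
    x=(u-c["cx"])/c["fx"]; y=(v-c["cy"])/c["fy"]
    if wrist:
        r=np.hypot(x,y)+1e-9; t=np.tan(r)/r; x=x*t;y=y*t
    z=c["range_z"]; P=np.stack([x*z,-y*z,-z],-1)
    return P@c["cam_to_world"][:3,:3].T+c["cam_to_world"][:3,3]
E
python3 - <<'E'
from h import *
for n in ["scene","side","wrist"]:
    c=snap(n,n+"0",scale=1.5); print(n,c["fx"],c["cx"],c["cy"],c["cam_to_world"].round(3).tolist())
print({k:np.round(v,3) for k,v in telemetry.get_obs().items()}, env.tip_reach)
E
```

```text
pics
scene 359.0958091683895 253.67287434365852 192.8985049679032 [[0.545, -0.68, 0.49, 1.129], [0.838, 0.437, -0.327, -0.336], [0.008, 0.589, 0.808, 0.854], [0.0, 0.0, 0.0, 1.0]]
side 484.98814219373105 258.31049339932434 197.69823765182997 [[-0.989, 0.071, -0.129, 0.413], [-0.147, -0.536, 0.832, 1.271], [-0.01, 0.841, 0.54, 0.874], [0.0, 0.0, 0.0, 1.0]]
wrist 297.3186396354542 256.2724608166289 190.15505106646594 [[1.0, -0.001, 0.002, 0.649], [0.0, 0.959, 0.284, 0.079], [-0.002, -0.284, 0.959, 0.384], [0.0, 0.0, 0.0, 1.0]]
{'time_s': np.float64(0.15), 'qpos': array([ 0.808, 18.429, -4.014, 83.157,  1.294, 78.541, -3.259]), 'joint_velocities': array([ 0.005, -0.073, -0.015, -0.204, -0.093, -0.083, -0.008]), 'effort': array([ 0.0000e+00, -4.9179e+01, -4.0400e-01, -3.1288e+01, -6.4000e-02,
        4.0000e-02,  0.0000e+00]), 'tool_pos': array([ 0.65 , -0.   ,  0.239]), 'tool_rot': array([-176.763,   89.918, -176.762]), 'force': array([0.607, 0.356, 0.137]), 'wrist_torque': array([0.01 , 0.035, 0.02 ]), 'grip_width': np.float64(0.087)} 0.017
```

View pics/scene0.png

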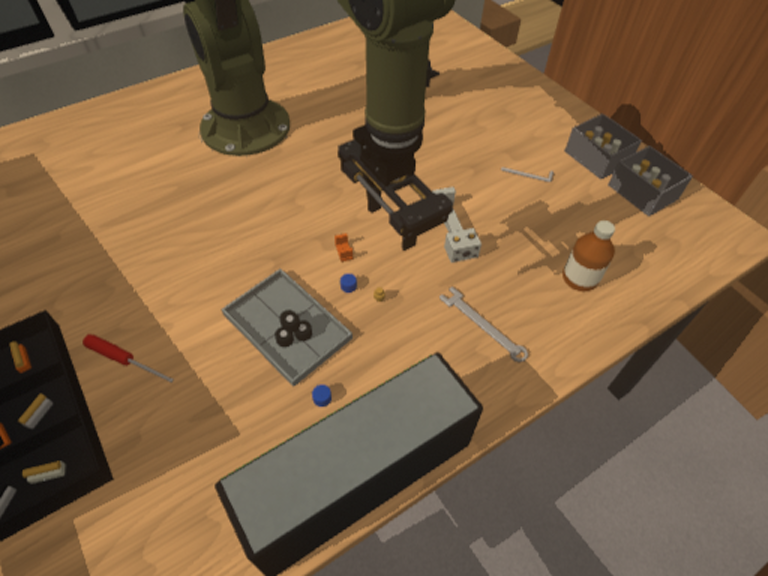

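View pics/side0.png

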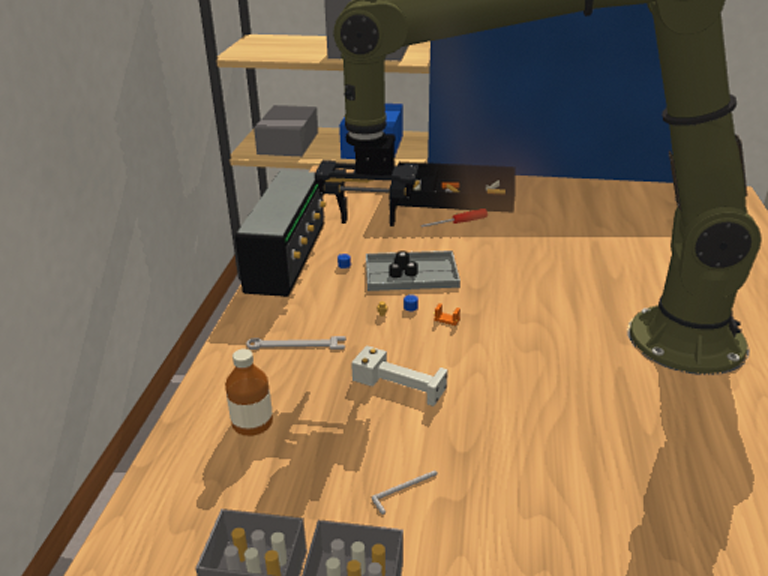

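View pics/wrist0.png

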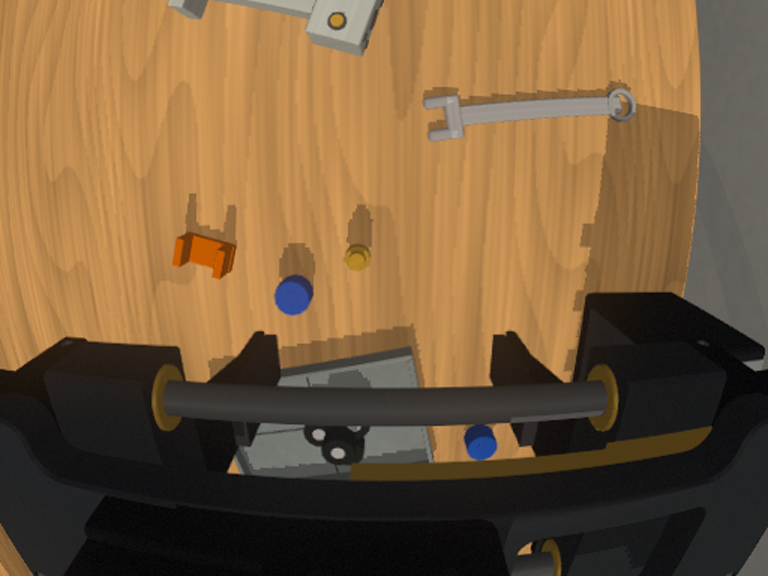

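The feet are the four black pucks in the tray, at scene ~(291,328) and side ~(403,265) in the 1.5x pictures. The look-alikes are blue pucks at scene (348,283) and (321,395), which I will leave alone. The pump head is at side (400,375), with its block at the left end. Next I measure and take a close crop.

```bash
python3 - <<'E'
from h import *
from scipy.spatial.transform import Rotation as Ro
o=telemetry.get_obs(); R=Ro.from_euler('xyz',o['tool_rot'],degrees=True).as_matrix(); print(R.round(3))
s=snap("scene","s1",(170,265,140,245),7); d=snap("side","d1",(155,285,220,320),6)
for n,c in (("scene",s),("side",d)):
    for l in ["tray","foot0","pump_head","union","clip"]:
        for m in models.masks_of(n,l)[:4]:
            P=cloud(c)[m["pixels"]]; P=P[np.isfinite(P).all(1)]
            print(n,l,round(m["confidence"],2),(np.array(m["extent"])*[512,384,512,384]).round().tolist(),np.median(P,0).round(3),P.min(0).round(3),P.max(0).round(3))
        for m in models.landmark_of(n,l)[:2]: 
            print("   lm",np.round(m["centre"],3)*[384,512],round(m["confidence"],2))
    for l in ["foot1","foot2","foot3"]:
        print(l,[(np.round(np.array(m["centre"])*[384,512]),round(m["confidence"],2)) for m in models.landmark_of(n,l)])
E
```

```text
[[-0.001 -0.     1.   ]
 [-0.     1.     0.   ]
 [-1.    -0.    -0.001]]
scene tray 0.63 [147.0, 180.0, 232.0, 258.0] [ 0.583 -0.188  0.005] [ 0.473 -0.336 -0.002] [ 1.129 -0.097  0.854]
   lm [217.344 189.44 ] 0.92
   lm [212.736 192.   ] 0.61
scene foot0 0.57 [226.0, 183.0, 239.0, 193.0] [ 0.575 -0.043  0.023] [ 0.536 -0.056 -0.   ] [ 0.585 -0.02   0.027]
scene foot0 0.47 [206.0, 254.0, 223.0, 273.0] [ 0.753 -0.203  0.024] [ 0.732 -0.216  0.001] [ 0.765 -0.187  0.027]
scene foot0 0.43 [196.0, 210.0, 209.0, 223.0] [ 0.628 -0.167  0.027] [ 0.608 -0.183  0.003] [ 0.637 -0.152  0.032]
scene foot0 0.41 [183.0, 218.0, 196.0, 230.0] [ 0.62  -0.205  0.027] [ 0.6   -0.336  0.003] [ 1.129 -0.188  0.854]
   lm [223.104 189.44 ] 0.67
   lm [187.776 227.84 ] 0.63
scene pump_head 0.86 [292.0, 124.0, 319.0, 174.0] [0.617 0.204 0.036] [ 0.448 -0.336 -0.003] [1.129 0.307 0.854]
   lm [152.832 299.52 ] 0.9
   lm [241.92  89.6 ] 0.64
scene union 0.47 [250.0, 193.0, 256.0, 198.0] [ 0.631 -0.01   0.022] [ 0.621 -0.336  0.002] [1.129e+00 1.000e-03 8.540e-01]
   lm [198.912 253.952] 0.43
scene clip 0.73 
[... 1478 characters left out ...]
0.509 0.02  0.034]
side clip 0.5 [260.0, 174.0, 270.0, 184.0] [ 0.615 -0.156  0.023] [ 0.601 -0.177  0.007] [ 0.629 -0.146  0.032]
   lm [211.2  296.96] 0.59
foot1 [(array([214., 294.]), 0.69), (array([173., 266.]), 0.62), (array([178., 261.]), 0.62), (array([200., 274.]), 0.47), (array([181., 273.]), 0.39), (array([173., 229.]), 0.39)]
foot2 [(array([214., 294.]), 0.69), (array([173., 266.]), 0.62), (array([178., 261.]), 0.62), (array([200., 274.]), 0.47), (array([181., 273.]), 0.39), (array([173., 229.]), 0.39)]
foot3 [(array([214., 294.]), 0.69), (array([173., 266.]), 0.62), (array([178., 261.]), 0.62), (array([200., 274.]), 0.47), (array([181., 273.]), 0.39), (array([173., 229.]), 0.39)]
```

View pics/s1.png

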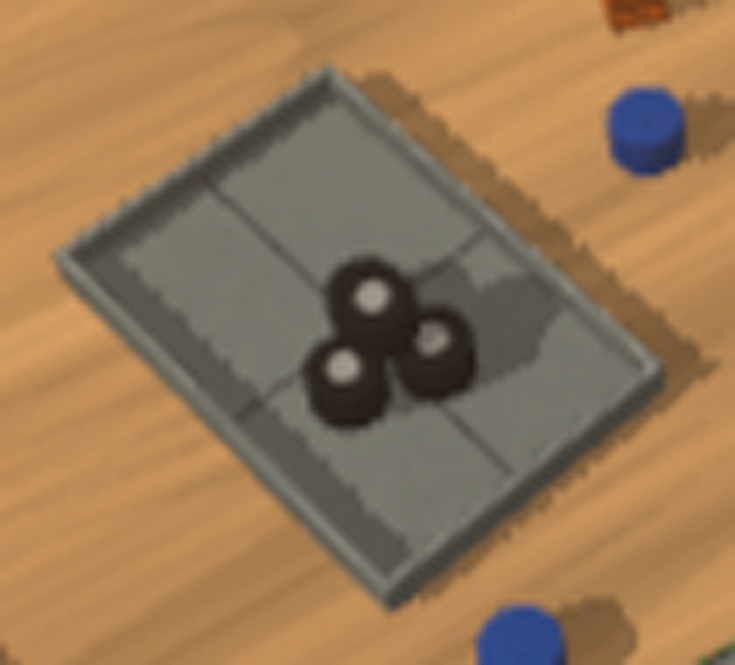

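View pics/d1.png

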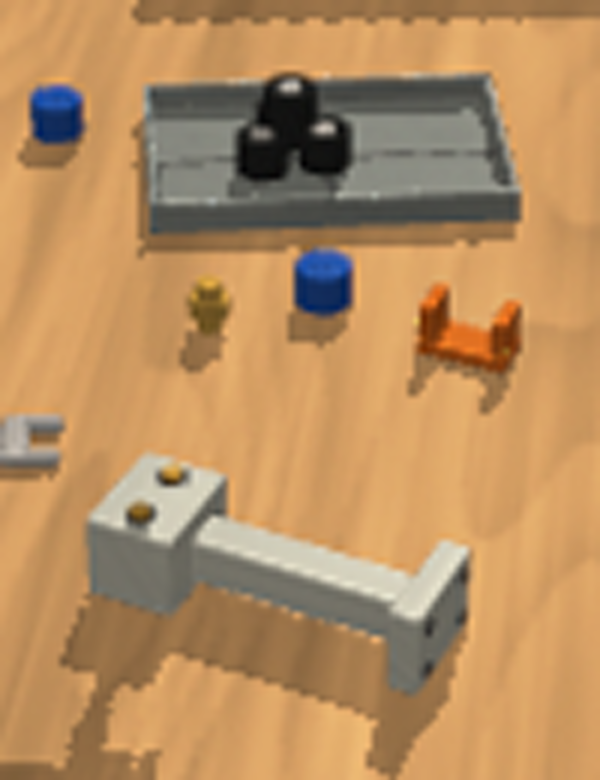

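```bash
python3 - <<'E'
from h import *
s=optics.read_camera("scene"); d=optics.read_camera("side")
S=lambda u,v:(140+(u+.5)/7-.5,170+(v+.5)/7-.5); D=lambda u,v:(220+(u+.5)/6-.5,155+(v+.5)/6-.5)
for uv in [(328,67),(57,257),(390,607),(660,370)]: print("S corner",plane(s,*S(*uv),.019).round(4))
for uv in [(147,88),(490,75),(518,192),(150,205)]: print("D corner",plane(d,*D(*uv),.019).round(4))
for uv in [(328,67),(490,235),(210,182),(510,472),(238,418)]: print("S line",plane(s,*S(*uv),.004).round(4))
for uv in [(372,295),(343,365),(433,340)]: print("S core z28/52",plane(s,*S(*uv),.028).round(4),plane(s,*S(*uv),.052).round(4),pt(s,*S(*uv)).round(3))
for uv in [(290,88),(262,133),(325,128)]: print("D core z28/52",plane(d,*D(*uv),.028).round(4),plane(d,*D(*uv),.052).round(4),pt(d,*D(*uv)).round(3))
# pump: block top face corners
for uv in [(152,455),(90,520),(172,553),(226,482)]: print("D block top44",plane(d,*D(*uv),.044).round(4))
for uv in [(455,542),(470,550),(412,622),(388,608)]: print("D plate top44",plane(d,*D(*uv),.044).round(4))
for uv in [(215,518),(412,580),(400,600),(198,540)]: print("D neck top34",plane(d,*D(*uv),.034).round(4),pt(d,*D(*uv)).round(3))
for n,c in(("scene",s),("side",d)):
    P=cloud(c); X=P.reshape(-1,3); 
    for lo,hi in((.03,.037),(.04,.048)):
        k=(X[:,2]>lo)&(X[:,2]<hi)&(abs(X[:,1]-.23)<.1)&(abs(X[:,0]-.57)<.15); print(n,lo,k.sum(),X[k].mean(0).round(4),X[k].min(0).round(3),X[k].max(0).round(3))
    k=(X[:,2]>.045)&(abs(X[:,1]+.18)<.06)&(abs(X[:,0]-.6)<.06)&(X[:,2]<.06); print("topfoot",k.sum(),X[k].mean(0).round(4),X[k].min(0).round(3),X[k].max(0).round(3))
    k=(X[:,2]>.015)&(abs(X[:,1]+.18)<.1)&(abs(X[:,0]-.58)<.13)&(X[:,2]<.022); print("rim",k.sum(),X[k].min(0).round(3),X[k].max(0).round(3))
E
```

```text
S corner [ 0.4729 -0.1384  0.019 ]
S corner [ 0.5012 -0.2729  0.019 ]
S corner [ 0.7093 -0.2326  0.019 ]
S corner [ 0.6764 -0.098   0.019 ]
D corner [ 0.6954 -0.2262  0.019 ]
D corner [ 0.4931 -0.2684  0.019 ]
D corner [ 0.4676 -0.1354  0.019 ]
D corner [ 0.6709 -0.0947  0.019 ]
S line [ 0.4611 -0.1348  0.004 ]
S line [ 0.5754 -0.1188  0.004 ]
S line [ 0.4892 -0.2035  0.004 ]
S line [ 0.6762 -0.1657  0.004 ]
S line [ 0.5981 -0.2428  0.004 ]
S core z28/52 [ 0.591  -0.1774  0.028 ] [ 0.6067 -0.182   0.052 ] [ 0.607 -0.182  0.053]
S core z28/52 [ 0.6136 -0.2015  0.028 ] [ 0.6285 -0.2054  0.052 ] [ 0.614 -0.202  0.029]
S core z28/52 [ 0.6222 -0.1672  0.028 ] [ 0.637  -0.1721  0.052 ] [ 0.623 -0.167  0.029]
D core z28/52 [ 0.6083 -0.2213  0.028 ] [ 0.6028 -0.179   0.052 ] [ 0.603 -0.178  0.053]
D core z28/52 [ 0.6175 -0.1668  0.028 ] [ 0.6117 -0.126   0.052 ] [ 0.617 -0.163  0.03 ]
D core z28/52 [ 0.5821 -0.1772  0.028 ] [ 0.5773 -0.1361  0.052 ] [ 0.582 -0.172  0.031]
D block top44 [0.6236 0.1697 0.044 ]
D block top44 [0.6435 0.2233 0.044 ]
D block top44 [0.6018 0.2424 0.044 ]
D block to
[... 283 characters left out ...]
35]
D neck top34 [0.4964 0.2497 0.034 ] [0.495 0.264 0.046]
D neck top34 [0.5937 0.2189 0.034 ] [0.594 0.217 0.033]
scene 0.03 129 [0.5775 0.2134 0.0337] [0.494 0.165 0.03 ] [0.649 0.268 0.037]
scene 0.04 269 [0.6    0.2076 0.0439] [0.478 0.166 0.04 ] [0.648 0.274 0.047]
topfoot 106 [ 0.6082 -0.1831  0.0516] [ 0.591 -0.198  0.045] [ 0.623 -0.167  0.055]
rim 506 [ 0.471 -0.272  0.015] [ 0.703 -0.095  0.022]
side 0.03 292 [0.5481 0.2298 0.0339] [0.467 0.185 0.03 ] [0.643 0.278 0.037]
side 0.04 302 [0.5758 0.2176 0.044 ] [0.467 0.171 0.04 ] [0.646 0.277 0.048]
topfoot 52 [ 0.6023 -0.1768  0.0508] [ 0.588 -0.203  0.045] [ 0.618 -0.161  0.056]
rim 264 [ 0.467 -0.27   0.015] [ 0.696 -0.091  0.022]
```

```bash
python3 -m pendant '[[60,[0,-180,-50],[-0.2,0,0]],[60,[0,-180,-50],[-0.2,0,0]],[60,[0,-180,-50],[-0.2,0,0]],[60,[0,-180,-50],[-0.2,0,0]],[60,[0,-180,-50],[-0.2,0,0]],[60,[0,-180,-50],[-0.2,0,0]],[60,[0,-180,-50],[-0.2,0,0]]]' 20
python3 - <<'E'
from h import *
c=snap("wrist","w1",(40,300,100,420),2.4)
print(telemetry.get_obs()["tool_pos"],c["cam_to_world"].round(3).tolist())
E
```

```text
time_s: 2.23
tool_pos: [0.5994, -0.1822, 0.2397]
tool_rot: [-58.5, 90.0, -47.3]
force: [0.8, 0.8, 0.2]
grip_width: 0.0605
[ 0.600083   -0.17975077  0.23960494] [[0.981, -0.187, -0.055, 0.583], [0.195, 0.94, 0.279, -0.105], [0.0, -0.284, 0.959, 0.385], [0.0, 0.0, 0.0, 1.0]]
```

View pics/w1.png

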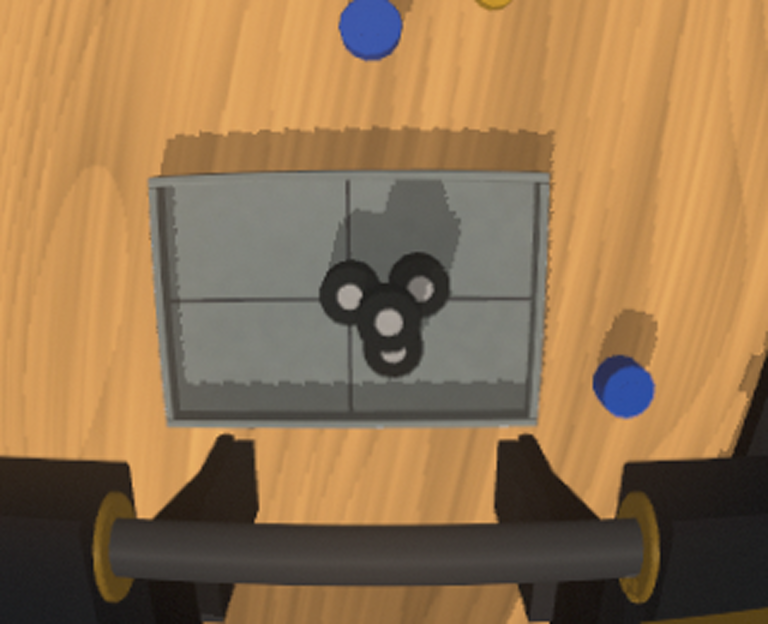

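The wrist view shows the tray square to the image, with its line crossing at crop (350,298). The feet are the top one at (389,322) and the lower three at (349,296), (421,289) and (393,352).

```bash
python3 - <<'E'
from h import *
c=optics.read_camera("wrist")
W=lambda u,v:(100+(u+.5)/2.4-.5,40+(v+.5)/2.4-.5)
def g(l,u,v,z): 
    p=plane(c,*W(u,v),z,True); print(l,p.round(4)); return p[:2]
O=g("cross",349,299,.004)
a=g("L",175,301,.004);b=g("R",531,298.5,.004);t=g("T",348,181,.004);bo=g("B",350.5,411,.004)
K=[g("k",*q,.019) for q in [(150,179),(551,174),(171,426),(537,424)]]
print("rim centre",np.mean(K,0), "yaw",np.degrees(np.arctan2(*(b-a)[::-1])),np.degrees(np.arctan2(*(t-bo)[::-1]))-90, np.degrees(np.arctan2(*(K[1]-K[0])[::-1])),np.degrees(np.arctan2(*(K[3]-K[2])[::-1])))
th=np.radians(11.4);R=np.array([[np.cos(th),np.sin(th)],[-np.sin(th),np.cos(th)]])
for l,q,z in (("top",(389,322),.052),("C",(349,296.5),.028),("B",(421,289),.028),("A",(394,348),.028)):
    p=g(l,*q,z); print("  local mm",(R@(p-O)*1000).round(1),"depth",pt(c,*W(*q),True).round(4))
E
```

```text
cross [ 0.5851 -0.1811  0.004 ]
L [ 0.4896 -0.2006  0.004 ]
R [ 0.6833 -0.1604  0.004 ]
T [ 0.5723 -0.1184  0.004 ]
B [ 0.5982 -0.2446  0.004 ]
k [ 0.4698 -0.1343  0.019 ]
k [ 0.6743 -0.0916  0.019 ]
k [ 0.4994 -0.269   0.019 ]
k [ 0.7013 -0.2265  0.019 ]
rim centre [ 0.58620125 -0.18033935] yaw 11.735032361037034 11.570955807192632 11.80022240438747 11.880713322566326
top [ 0.6059 -0.1784  0.052 ]
  local mm [20.9 -1.5] depth [ 0.6059 -0.1784  0.0523]
C [ 0.5848 -0.1749  0.028 ]
  local mm [0.9 6.2] depth [ 0.5848 -0.1751  0.0268]
B [ 0.6199 -0.1638  0.028 ]
  local mm [37.5 10.1] depth [ 0.62   -0.1638  0.0277]
A [ 0.6128 -0.197   0.028 ]
  local mm [ 24. -21.] depth [ 0.611  -0.1909  0.0508]
```

```bash
python3 -m pendant '[[60,[40,0,6],[0,0,0]],[60,[80,0,6],[0,0,0]],[60,[120,0,6],[0,0,0]],[60,[155,0,6],[0,0,0]],[60,[180,0,6],[0,0,0]],[60,[189,0,6],[0,0,0]],[60,[189,0,6],[0,0,0]],[25,[189,0,6],[0,0,0]],[25,[189,0,6],[0,0,0]],[25,[189,0,6],[0,0,0]]]' 15
python3 -m pendant '[[25,[0,0,0],[0,0,0]],[25,[0,0,0],[0,0,0]]]' 15
python3 - <<'E'
from h import *
c=snap("wrist","w2",(40,300,100,420),2.4)
E
```

```text
time_s: 3.17
tool_pos: [0.6076, -0.179, 0.0529]
tool_rot: [-25.3, 89.8, -13.8]
force: [-0.9, -0.3, -0.5]
grip_width: 0.0473
time_s: 3.33
tool_pos: [0.6066, -0.1791, 0.0518]
tool_rot: [-27.1, 89.9, -15.7]
force: [0.0, -0.1, -0.8]
grip_width: 0.0347
```

View pics/w2.png

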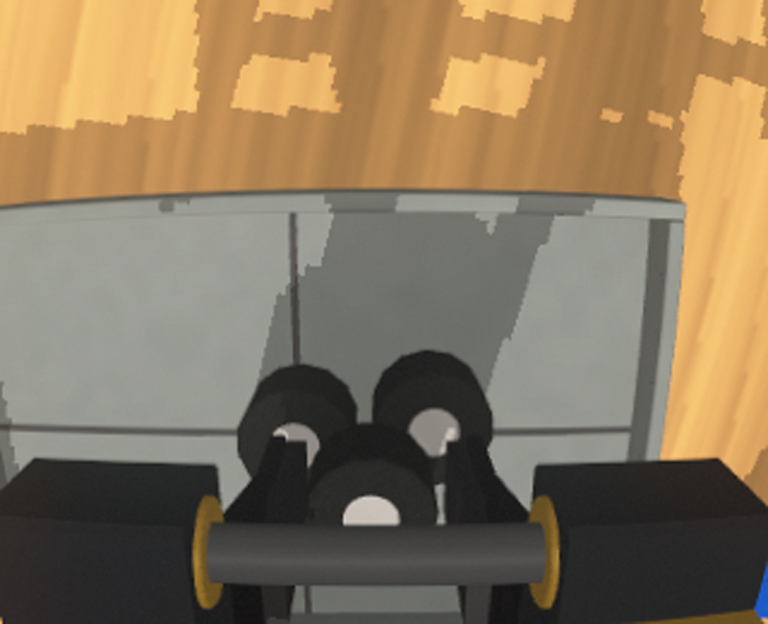

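```bash
python3 -m pendant '[[20,[0,0,0],[0,0,0]],[20,[0,0,0],[0,0,0]],[20,[0,0,0],[0,0,0]],[20,[-15,0,0],[0,0,0]],[20,[-30,0,0],[0,0,0]],[20,[-40,-10,-25],[0,0,0]],[20,[-40,-25,-55],[0,0,0]],[20,[-40,-30,-70],[0,0,0]],[20,[-40,-30,-70],[0,0,0]]]' 15
python3 - <<'E'
from h import *
c=snap("wrist","w3",(40,300,100,420),2.4)
E
```

```text
time_s: 4.13
tool_pos: [0.5391, -0.2259, 0.09]
tool_rot: [-169.0, 89.8, -157.9]
force: [-0.1, 0.0, -0.9]
grip_width: 0.0316
```

View pics/w3.png

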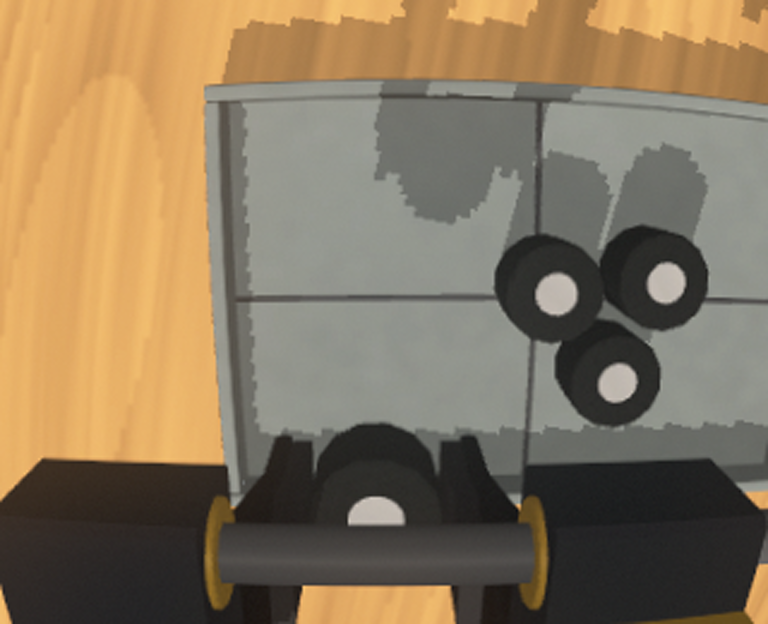

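```bash
python3 -m pendant '[[20,[30,0,0],[0,0,0]],[20,[50,0,0],[0,0,0]],[20,[60,0,0],[0,0,0]],[20,[63,0,0],[0,0,0]],[20,[63,0,0],[0,0,0]],[20,[63,0,0],[0,0,0]],[48,[63,0,0],[0,0,0]],[48,[63,0,0],[0,0,0]],[48,[63,0,0],[0,0,0]]]' 15
python3 -m pendant '[[48,[-30,0,0],[0,0,0]],[48,[-60,0,0],[0,0,0]],[48,[-90,20,35],[0,0,0]],[48,[-100,20,70],[0,0,0]],[48,[-100,20,70],[0,0,0]],[48,[-100,20,70],[0,0,0]]]' 15
python3 - <<'E'
from h import *
c=snap("wrist","w4",(40,300,100,420),2.4);print(c["cam_to_world"].round(3).tolist())
E
```

```text
time_s: 4.93
tool_pos: [0.5437, -0.2221, 0.0279]
tool_rot: [-26.8, 90.0, -15.4]
force: [0.4, 0.4, 0.1]
grip_width: 0.0434
time_s: 5.43
tool_pos: [0.6109, -0.1866, 0.1291]
tool_rot: [-11.2, 89.8, 0.5]
force: [-0.0, 0.4, -0.0]
grip_width: 0.0476
[[0.979, -0.193, -0.061, 0.594], [0.203, 0.939, 0.278, -0.109], [0.004, -0.284, 0.959, 0.274], [0.0, 0.0, 0.0, 1.0]]
```

View pics/w4.png

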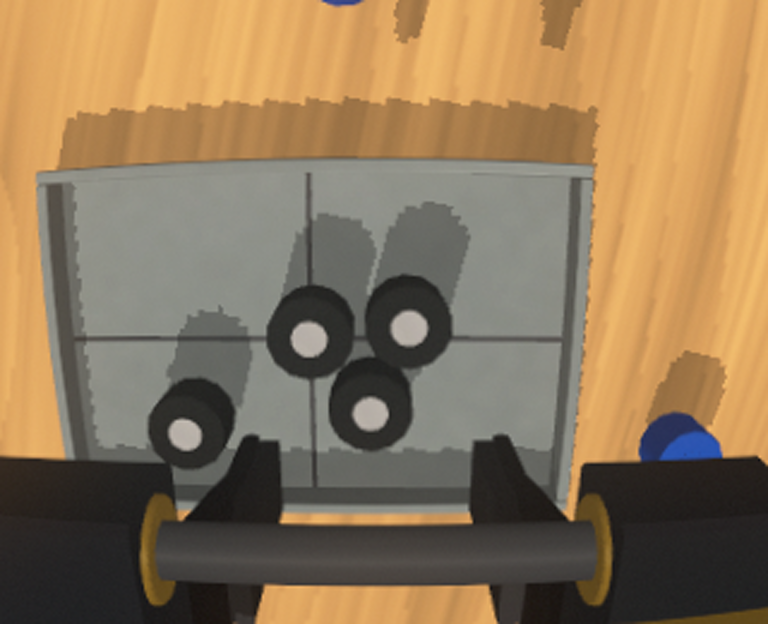

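```bash
cat >> h.py <<'E'
O=np.array([.5857,-.1807]); TH=np.radians(11.6)
RL=np.array([[np.cos(TH),np.sin(TH)],[-np.sin(TH),np.cos(TH)]])
W=lambda u,v:(100+(u+.5)/2.4-.5,40+(v+.5)/2.4-.5)
def loc(p): return (RL@(np.asarray(p)[:2]-O)*1000).round(1)
E
python3 - <<'E'
from h import *
c=optics.read_camera("wrist")
print("tool",telemetry.get_obs()["tool_pos"],loc(telemetry.get_obs()["tool_pos"]))
print("cross",loc(plane(c,*W(310,338),.004,True)))
for l,q in (("D",(185,434.5)),("C",(309,339)),("B",(409,328)),("A",(370.5,413))):
    p=plane(c,*W(*q),.028,True); print(l,p.round(4),loc(p),"depth",pt(c,*W(*q),True).round(4))
E
```

```text
tool [ 0.60701299 -0.18900146  0.12684866] [ 19.2 -12.4]
cross [-5.3 -3. ]
D [ 0.5415 -0.2248  0.028 ] [-52.1 -34.4] depth [ 0.5416 -0.2247  0.0283]
C [ 0.5818 -0.1786  0.028 ] [-3.4  2.9] depth [ 0.5818 -0.1787  0.0277]
B [ 0.6157 -0.1676  0.028 ] [32.1  6.8] depth [ 0.6157 -0.1675  0.0281]
A [ 0.6088 -0.2017  0.028 ] [ 18.4 -25.2] depth [ 0.6088 -0.2018  0.0276]
```

```bash
cat >> h.py <<'E'
import pickle
def wsnap(tag):
    c=snap("wrist",tag,(40,300,100,420),2.4); pickle.dump(c,open(f"pics/{tag}.pkl","wb")); return c
def ld(tag): return pickle.load(open(f"pics/{tag}.pkl","rb"))
def cores(c):
    # bright core blobs enclosed by dark, in wrist image
    g=cv2.cvtColor(c["image"],cv2.COLOR_BGR2GRAY); P=cloud(c,True)
    out=[]
    n,lab,st,ce=cv2.connectedComponentsWithStats(((g>140)&(abs(P[...,2]-.028)<.006)).astype(np.uint8))
    for i in range(1,n):
        if 15<st[i,4]<800:
            p=plane(c,*ce[i],.028,True); out.append((ce[i].round(1).tolist(),int(st[i,4]),p.round(4).tolist(),loc(p).tolist()))
    return out
E
python3 - <<'E'
from h import *
c=wsnap("w5");print(telemetry.get_obs()["tool_pos"].round(4),c["cam_to_world"][:3,3].round(4))
for o in cores(c): print(o)
for z,q in ((.004,(310,338)),): print("cross",loc(plane(c,*W(*q),z,True)))
E
```

```text
[ 0.6063 -0.1895  0.1265] [ 0.5911 -0.1117  0.2719]
([276.0, 175.4], 168, [0.6187, -0.1665, 0.028], [35.2, 7.3])
([233.7, 180.2], 162, [0.5845, -0.1777, 0.028], [-0.6, 3.2])
([259.5, 211.5], 150, [0.6117, -0.2011, 0.028], [21.3, -25.2])
([181.0, 220.2], 131, [0.5438, -0.2239, 0.028], [-49.7, -33.9])
cross [-7.1 -3.4]
```

View pics/w5.png

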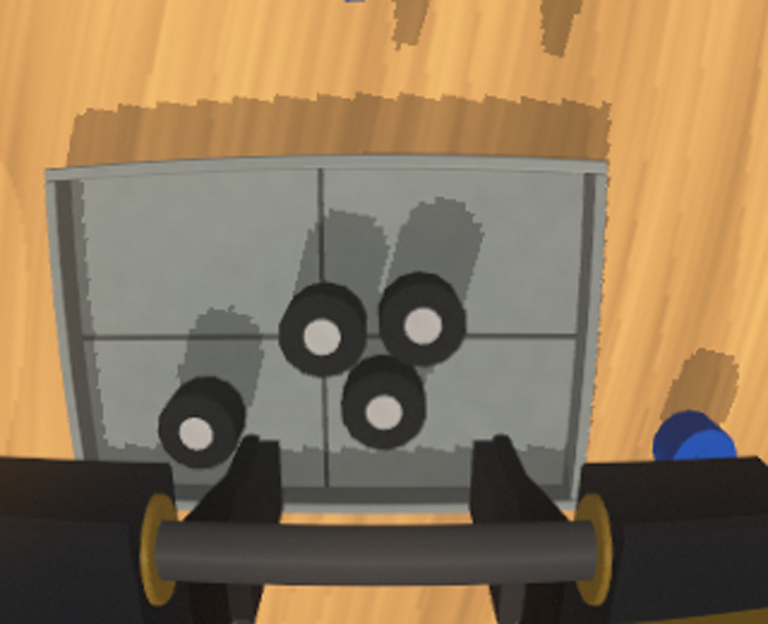

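```bash
python3 -m pendant '[[48,[30,-13,3],[0,0,0]],[48,[60,-13,3],[0,0,0]],[48,[85,-13,3],[0,0,0]],[48,[97,-13,3],[0,0,0]],[48,[100,-13,3],[0,0,0]],[48,[100,-13,3],[0,0,0]],[20,[100,-13,3],[0,0,0]],[20,[100,-13,3],[0,0,0]],[20,[100,-13,3],[0,0,0]],[20,[100,-13,3],[0,0,0]]]' 15
python3 -m pendant '[[20,[0,0,0],[0,0,0]],[20,[-10,0,0],[0,0,0]],[20,[-10,-3,15],[0,0,0]],[20,[-10,-6,29],[0,0,0]],[20,[-10,-6,29],[0,0,0]],[20,[0,-6,29],[0,0,0]],[20,[0,-6,29],[0,0,0]],[20,[0,-6,29],[0,0,0]],[48,[0,-6,29],[0,0,0]],[48,[0,-6,29],[0,0,0]]]' 15
python3 -m pendant '[[48,[0,0,0],[0,0,0]],[48,[-30,0,0],[0,0,0]],[48,[-60,0,0],[0,0,0]],[48,[-90,20,-20],[-0.1,0,0]],[48,[-100,43,-50],[-0.2,0,0]],[48,[-100,43,-50],[-0.3,0,0]],[48,[-100,43,-50],[-0.4,0,0]],[48,[-100,43,-50],[-0.4,0,0]],[48,[-100,43,-50],[-0.4,0,0]]]' 15
python3 -m pendant '[[48,[0,0,0],[0,0,0]],[48,[0,0,0],[0,0,0]],[48,[0,0,0],[0,0,0]]]'
python3 - <<'E'
from h import *
c=wsnap("w6");print(telemetry.get_obs()["tool_pos"].round(4),loc(telemetry.get_obs()["tool_pos"]))
for o in cores(c): print(o)
E
```

```text
time_s: 6.42
tool_pos: [0.6144, -0.2011, 0.0292]
tool_rot: [-29.5, 89.9, -18.0]
force: [-0.7, -0.1, 3.2]
grip_width: 0.0315
time_s: 7.25
tool_pos: [0.6415, -0.201, 0.0268]
tool_rot: [162.6, 89.8, 174.0]
force: [1.0, -0.2, -0.0]
grip_width: 0.0385
time_s: 8.0
tool_pos: [0.5849, -0.1689, 0.1273]
tool_rot: [141.4, 90.0, 175.6]
force: [0.9, -0.7, 0.3]
grip_width: 0.0478
time_s: 8.25
tool_pos: [0.5855, -0.1688, 0.1271]
tool_rot: [135.6, 90.0, 169.9]
force: [-0.3, -0.2, -0.3]
grip_width: 0.048
[ 0.5855 -0.1688  0.1271] [ 2.2 11.7]
([249.8, 205.0], 153, [0.5844, -0.1775, 0.028], [-0.6, 3.4])
([288.9, 215.6], 135, [0.6185, -0.1664, 0.028], [35.1, 7.4])
([184.1, 220.8], 134, [0.5439, -0.224, 0.028], [-49.7, -34.0])
([287.4, 254.7], 68, [0.641, -0.1988, 0.028], [50.5, -28.9])
```

View pics/w6.png

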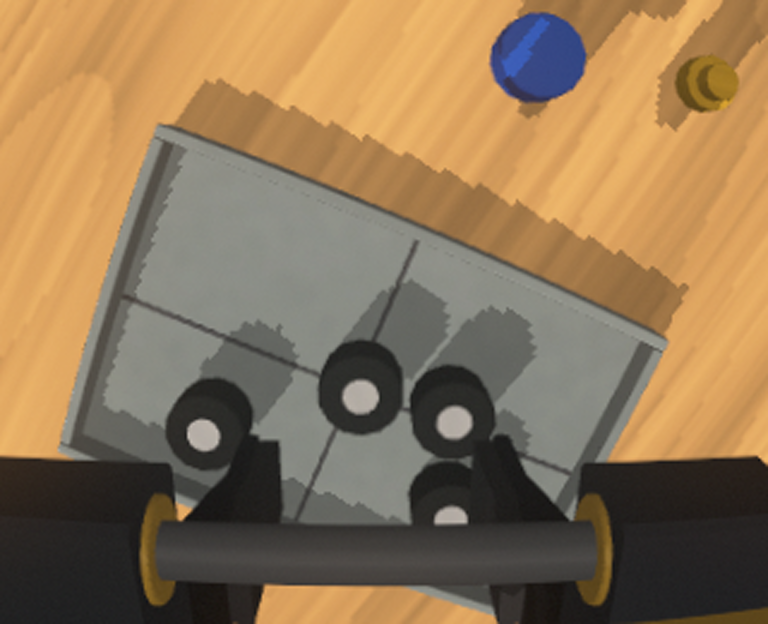

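```bash
python3 - <<'E'
from h import *
for t,L in (("w6",[(125,297),(570,472),(416,240),(297,522)]),("w5",[(84,338),(576,335.5),(320.5,168),(327,486)])):
    c=ld(t); q=[plane(c,*W(*p),.004,True)[:2] for p in L]
    A=np.array([q[1]-q[0],-(q[3]-q[2])]).T; k=np.linalg.solve(A,q[2]-q[0]); print(t,q[0]+k[0]*(q[1]-q[0]),loc(q[0]+k[0]*(q[1]-q[0])),np.degrees(np.arctan2(*(q[1]-q[0])[::-1])), [loc(x) for x in q])
E
python3 -m pendant '[[48,[0,-6,-5],[-0.12,0,0]],[48,[0,-6,-5],[-0.24,0,0]],[48,[0,-6,-5],[-0.36,0,0]],[48,[20,-6,-5],[-0.48,0,0]],[48,[45,-6,-5],[-0.6,0,0]],[48,[60,-6,-5],[-0.72,0,0]],[48,[60,-6,-5],[-0.78,0,0]],[48,[60,-6,-5],[-0.78,0,0]],[48,[60,-6,-5],[-0.78,0,0]]]' 15
python3 - <<'E'
from h import *
c=wsnap("w7");print(telemetry.get_obs()["tool_pos"].round(4))
for o in cores(c): print(o)
E
```

```text
w6 [ 0.58443723 -0.18337173] [-1.8 -2.4] 11.768666986816873 [array([-100.5,   -2.7]), array([97.4, -2.1]), array([-2.3, 61.2]), array([ -1.3, -68.2])]
w5 [ 0.58428916 -0.18353357] [-2.  -2.5] 11.70175025426482 [array([-101.5,   -2.7]), array([98.2, -2.3]), array([-1.9, 62.1]), array([ -2. , -67.2])]
time_s: 9.05
tool_pos: [0.585, -0.1766, 0.0675]
tool_rot: [-17.1, 90.0, 61.8]
force: [0.1, -0.3, -0.1]
grip_width: 0.048
[ 0.5853 -0.1767  0.068 ]
([172.8, 180.1], 270, [0.5439, -0.224, 0.028], [-49.6, -34.0])
([247.9, 224.9], 70, [0.5842, -0.1816, 0.028], [-1.7, -0.5])
([239.0, 296.9], 166, [0.6421, -0.2006, 0.028], [51.3, -30.8])
```

View pics/w7.png

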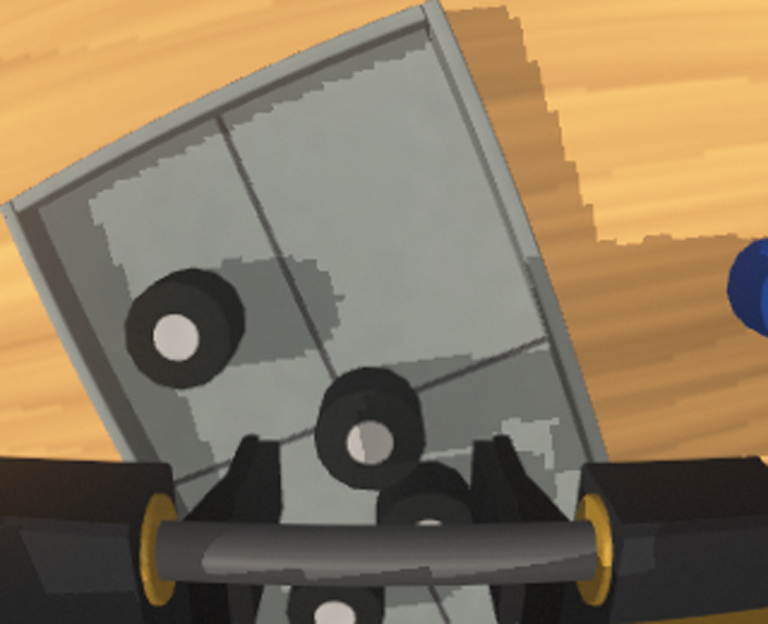

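```bash
sed -i 's/^O=.*; TH.*/O=np.array([.5847,-.1834]); TH=np.radians(11.6)/' h.py
python3 -m pendant '[[48,[25,0,0],[0,0,0]],[48,[37,0,0],[0,0,0]],[48,[40,0,0],[0,0,0]],[48,[40,0,0],[0,0,0]],[20,[40,0,0],[0,0,0]],[20,[40,0,0],[0,0,0]],[20,[40,0,0],[0,0,0]],[20,[40,0,0],[0,0,0]],[20,[15,0,0],[0,0,0]],[20,[-10,0,0],[0,0,0]]]' 15
python3 - <<'E'
from h import *
c=wsnap("w8");o=telemetry.get_obs();print(o["tool_pos"].round(4),loc(o["tool_pos"]),o["grip_width"])
E
```

```text
time_s: 9.93
tool_pos: [0.5833, -0.1761, 0.0768]
tool_rot: [83.5, 89.8, 162.6]
force: [1.9, 0.0, -0.0]
grip_width: 0.0315
[ 0.5875 -0.1772  0.0837] [4.  5.6] 0.03144738872840908
```

View pics/w8.png

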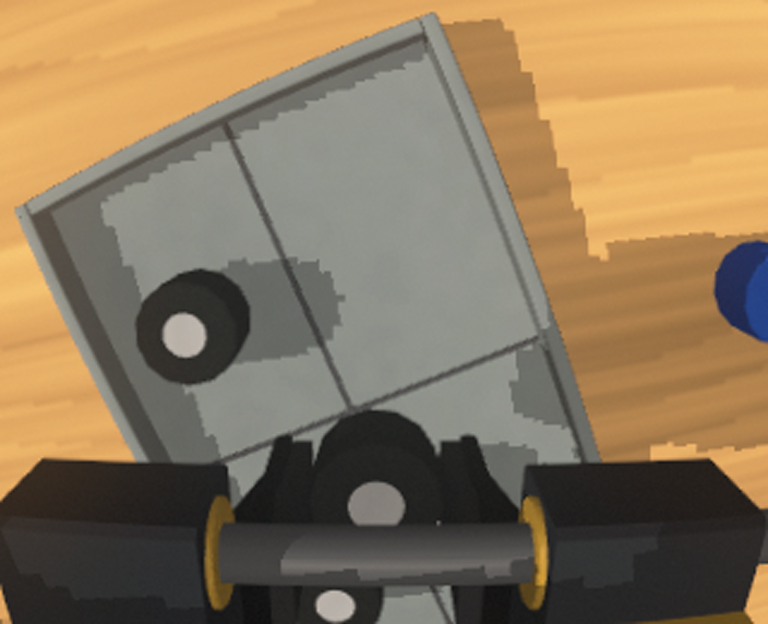

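```bash
python3 -m pendant '[[20,[0,20,2],[0.12,0,0]],[20,[0,40,4],[0.24,0,0]],[20,[0,57,4],[0.36,0,0]],[20,[0,57,4],[0.48,0,0]],[20,[0,57,4],[0.6,0,0]],[20,[0,57,4],[0.72,0,0]],[20,[0,57,4],[0.84,0,0]],[20,[0,57,4],[0.96,0,0]],[20,[0,57,4],[1.08,0,0]],[20,[0,57,4],[1.18,0,0]]]' 15
python3 -m pendant '[[20,[30,0,0],[0,0,0]],[20,[44,0,0],[0,0,0]],[20,[49,0,0],[0,0,0]],[20,[49,0,0],[0,0,0]],[20,[49,0,0],[0,0,0]],[48,[49,0,0],[0,0,0]],[48,[49,0,0],[0,0,0]],[48,[49,0,0],[0,0,0]],[48,[20,0,0],[0,0,0]],[48,[-20,0,0],[0,0,0]]]' 15
python3 -m pendant '[[48,[-30,-26,42],[0,0,0]],[48,[-30,-26,84],[0,0,0]],[48,[-30,-26,84],[0,0,0]],[48,[-30,-26,84],[0,0,0]],[48,[-30,-26,84],[0,0,0]],[48,[-30,-26,84],[0,0,0]]]' 15
python3 - <<'E'
from h import *
c=wsnap("w9");o=telemetry.get_obs();print(o["tool_pos"].round(4),loc(o["tool_pos"]),o["grip_width"])
for o in cores(c): print(o)
E
```

```text
time_s: 10.82
tool_pos: [0.5298, -0.1617, 0.078]
tool_rot: [-24.2, 89.9, -13.1]
force: [-0.2, 0.3, 0.1]
grip_width: 0.0313
time_s: 11.65
tool_pos: [0.5264, -0.1609, 0.0948]
tool_rot: [153.9, 89.5, 165.3]
force: [0.8, -0.8, 0.0]
grip_width: 0.0473
time_s: 12.15
tool_pos: [0.6155, -0.1708, 0.1268]
tool_rot: [168.7, 89.9, -179.9]
force: [-0.5, -0.5, -0.7]
grip_width: 0.0481
[ 0.6153 -0.1709  0.1268] [32.5  6.1] 0.04831073448689259
([309.2, 13.2], 94, [0.6259, -0.0075, 0.028], [75.7, 164.1])
([161.9, 168.1], 143, [0.5292, -0.161, 0.028], [-49.8, 33.1])
([261.7, 193.8], 158, [0.6187, -0.1665, 0.028], [36.7, 9.7])
([279.6, 233.9], 136, [0.6422, -0.2004, 0.028], [52.9, -28.2])
([172.9, 235.3], 58, [0.5462, -0.2225, 0.028], [-45.6, -30.6])
```

View pics/w9.png

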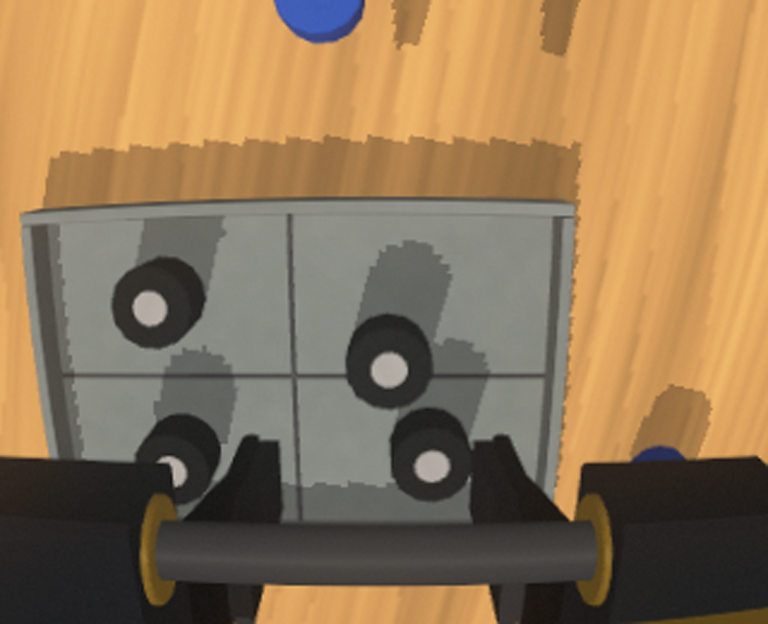

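```bash
python3 -m pendant '[[48,[30,3.5,4],[0,0,0]],[48,[60,3.5,4],[0,0,0]],[48,[85,3.5,4],[0,0,0]],[48,[97,3.5,4],[0,0,0]],[48,[100,3.5,4],[0,0,0]],[48,[100,3.5,4],[0,0,0]],[20,[100,3.5,4],[0,0,0]],[20,[100,3.5,4],[0,0,0]],[20,[100,3.5,4],[0,0,0]],[20,[100,3.5,4],[0,0,0]]]' 15
python3 -m pendant '[[20,[0,0,0],[0,0,0]],[20,[-12,0,0],[0,0,0]],[20,[-12,11,7],[0,0,0]],[20,[-12,22,13],[0,0,0]],[20,[-12,22,13],[0,0,0]],[20,[0,22,13],[0,0,0]],[20,[0,22,13],[0,0,0]],[20,[0,22,13],[0,0,0]],[48,[0,22,13],[0,0,0]],[48,[0,22,13],[0,0,0]]]' 15
python3 -m pendant '[[48,[0,0,0],[0,0,0]],[48,[-30,0,0],[0,0,0]],[48,[-70,0,0],[0,0,0]],[48,[-110,-20,-20],[0,0,0]],[48,[-150,-34,-50],[0,0,0]],[48,[-180,-34,-50],[0,0,0]],[48,[-180,-34,-50],[0,0,0]],[48,[-180,-34,-50],[0,0,0]],[48,[-180,-34,-50],[0,0,0]],[48,[-180,-34,-50],[0,0,0]]]' 15
python3 - <<'E'
from h import *
c=wsnap("w10");o=telemetry.get_obs();print(o["tool_pos"].round(4),loc(o["tool_pos"]),o["grip_width"])
for o in cores(c): print(o)
E
```

```text
time_s: 13.03
tool_pos: [0.6212, -0.1666, 0.0292]
tool_rot: [-27.4, 89.9, -15.9]
force: [-0.2, 0.6, 2.8]
grip_width: 0.0316
time_s: 13.87
tool_pos: [0.6274, -0.1428, 0.0265]
tool_rot: [178.7, 89.9, -169.9]
force: [0.3, -0.8, -0.4]
grip_width: 0.0384
time_s: 14.7
tool_pos: [0.5855, -0.1847, 0.2056]
tool_rot: [150.5, 89.8, 162.0]
force: [0.3, 0.7, -0.7]
grip_width: 0.0482
[ 0.5855 -0.1845  0.2053] [ 0.6 -1.3] 0.04794116972489462
([326.3, 27.2], 103, [0.6254, -0.0046, 0.028], [75.9, 167.0])
([211.3, 145.8], 90, [0.5291, -0.1609, 0.028], [-49.9, 33.2])
([303.1, 145.9], 95, [0.628, -0.1408, 0.028], [51.0, 33.0])
([302.7, 198.9], 78, [0.6422, -0.2004, 0.028], [52.9, -28.2])
([215.2, 201.7], 83, [0.5441, -0.2239, 0.028], [-47.9, -31.5])
```

View pics/w10.png

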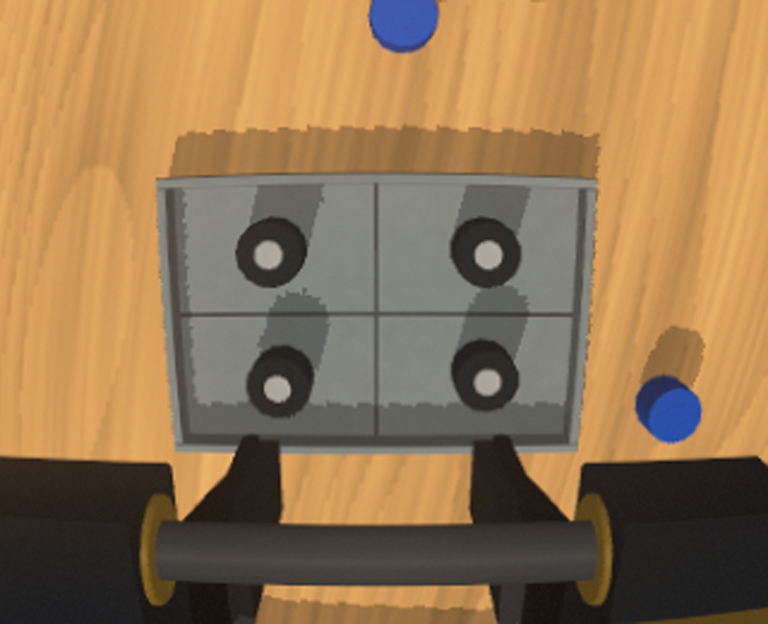

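```bash
python3 -m pendant '[[60,[-35,40,7],[-0.1,0,0]],[60,[-35,80,14],[-0.2,0,0]],[60,[-35,120,20],[-0.32,0,0]],[60,[-35,160,27],[-0.44,0,0]],[60,[-35,200,34],[-0.56,0,0]],[60,[-35,240,40],[-0.68,0,0]],[60,[-35,280,47],[-0.8,0,0]],[60,[-35,320,54],[-0.92,0,0]],[60,[-35,360,60],[-1.02,0,0]],[60,[-35,396,67],[-1.07,0,0]]]' 40
python3 -m pendant '[[60,[0,0,0],[0,0,0]],[60,[0,0,0],[0,0,0]],[60,[0,0,0],[0,0,0]],[60,[0,0,0],[0,0,0]]]' 40
python3 - <<'E'
from h import *
c=wsnap("w11");o=telemetry.get_obs();print(o["tool_pos"].round(4),o["tool_rot"],o["qpos"].round(1))
from scipy.spatial.transform import Rotation as Ro
print(Ro.from_euler('xyz',o['tool_rot'],degrees=True).as_matrix().round(3))
c=ld("w10"); L=[(181,315),(574,315),(376,184),(376,435)]
q=[plane(c,*W(*p),.004,True)[:2] for p in L]
A=np.array([q[1]-q[0],-(q[3]-q[2])]).T; k=np.linalg.solve(A,q[2]-q[0]); print(q[0]+k[0]*(q[1]-q[0]),np.degrees(np.arctan2(*(q[1]-q[0])[::-1])),[loc(x) for x in q])
E
```

```text
time_s: 15.58
tool_pos: [0.5717, 0.2194, 0.2407]
tool_rot: [106.9, 89.8, -180.0]
force: [0.8, 0.4, 0.1]
grip_width: 0.06
time_s: 15.92
tool_pos: [0.5735, 0.214, 0.2414]
tool_rot: [153.2, 89.9, -134.2]
force: [0.0, 0.9, -0.4]
grip_width: 0.06
[0.5737 0.2139 0.2417] [ 160.24105923   89.90161368 -127.16651301] [ -5.5  15.  -21.   88.    5.5  78.1  45.6]
[[-0.001 -0.954  0.299]
 [-0.001  0.299  0.954]
 [-1.     0.001 -0.002]]
[ 0.5842748  -0.18369981] 11.55302758291959 [array([-1.001e+02, -1.000e-01]), array([100.6,  -0.3]), array([-0.4, 64.1]), array([ -0.6, -65.1])]
```

View pics/w11.png

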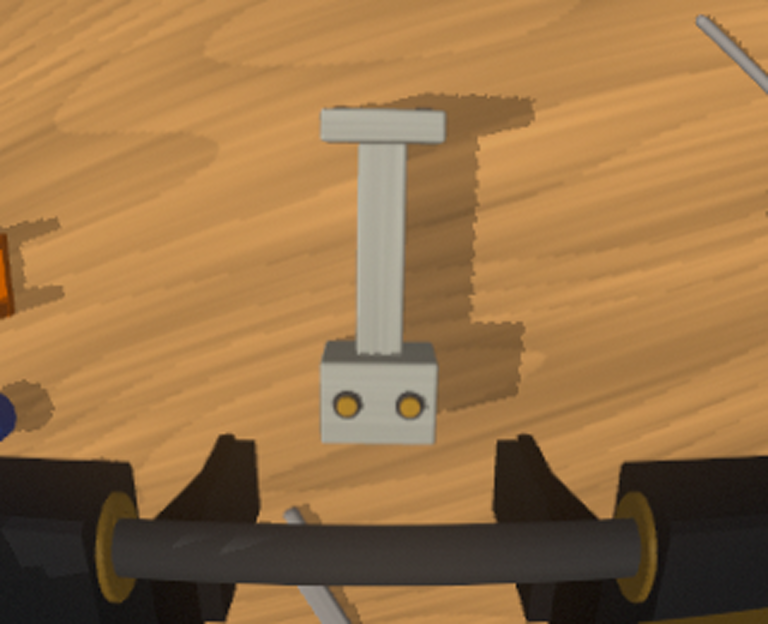

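```bash
python3 - <<'E'
from h import *
c=ld("w11")
def g(*q,z=.044): return plane(c,*W(*q),z,True)[:2]
bi=[g(323,363),g(436,363)];bo=[g(321,443),g(436,443)];pi_=[g(321,142),g(445,142)];po=[g(321,111),g(445,110)]
nl=[g(360,146,z=.034),g(357,353,z=.034)];nr=[g(405,146,z=.034),g(402,353,z=.034)]
for n,a in (("bi",bi),("bo",bo),("pi",pi_),("po",po),("nL",nl),("nR",nr)): print(n,np.round(a,4).tolist(),np.mean(a,0).round(4))
ax=np.mean(bo,0)-np.mean(po,0);L=np.linalg.norm(ax);ax/=L;print("len",L,"ang",np.degrees(np.arctan2(ax[1],ax[0])))
n=np.mean(nl,0)*0+ (nl[1]+nr[1])/2-(nl[0]+nr[0])/2; print("neck ang",np.degrees(np.arctan2(n[1],n[0])))
print("neck mid line",((nl[1]+nr[1])/2).round(4),((nl[0]+nr[0])/2).round(4),"width",np.linalg.norm(nl[0]-nr[0]))
print("balance from block inner",(np.mean(bi,0)-.025*ax).round(4),"from centre",((np.mean(bo,0)+np.mean(po,0))/2+.015*ax).round(4))
P=cloud(c,True); print("neck z",np.median(P[110:170,255:262,2]),"block z",np.median(P[200:205,240:275,2]))
p=(np.mean(bi,0)-.025*ax+(np.mean(bo,0)+np.mean(po,0))/2+.015*ax)/2
t=np.array([.5737,.2139]);d=(p-t)*1000; print("d",d,"dz",d@[.299,.954],"dy",d@[-.954,.299])
E
```

```text
bi [[0.588, 0.1821], [0.6049, 0.2362]] [0.5965 0.2091]
bo [[0.6289, 0.1671], [0.6468, 0.2243]] [0.6379 0.1957]
pi [[0.484, 0.2152], [0.5014, 0.2713]] [0.4927 0.2432]
po [[0.4697, 0.2197], [0.4866, 0.2758]] [0.4782 0.2478]
nL [[0.4913, 0.232], [0.5907, 0.1988]] [0.541  0.2154]
nR [[0.4978, 0.2529], [0.5976, 0.2209]] [0.5477 0.2369]
len 0.16799839588390184 ang -18.046781304587586
neck ang -18.108498338223015
neck mid line [0.5942 0.2099] [0.4945 0.2425] width 0.0219084956112972
balance from block inner [0.5727 0.2169] from centre [0.5723 0.2171]
neck z 0.03383986706317235 block z 0.044000582760179485
d [-1.21252635  3.08183848] dz 2.577528529805648 dy 2.0782198381449812
```

```bash
python3 -m pendant '[[60,[40,2,2.5],[0.01,0,0]],[60,[80,2,2.5],[0.01,0,0]],[60,[120,2,2.5],[0.01,0,0]],[60,[160,2,2.5],[0.01,0,0]],[60,[195,2,2.5],[0.01,0,0]],[60,[213,2,2.5],[0.01,0,0]],[60,[220,2,2.5],[0.01,0,0]],[60,[220,2,2.5],[0.01,0,0]],[60,[220,2,2.5],[0.01,0,0]]]' 40
python3 - <<'E'
from h import *
c=wsnap("w12");o=telemetry.get_obs();print(o["tool_pos"].round(4))
E
```

```text
time_s: 16.72
tool_pos: [0.5732, 0.2184, 0.0236]
tool_rot: [-62.2, 89.9, 9.9]
force: [0.3, -1.1, 0.4]
grip_width: 0.0602
[0.5738 0.219  0.0245]
```

View pics/w12.png

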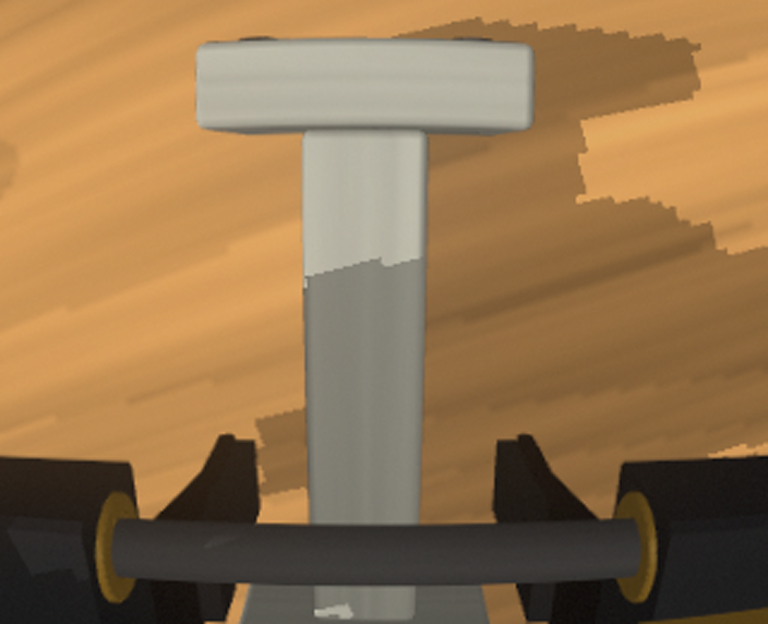

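```bash
python3 -m pendant '[[60,[0,0.5,-2],[0,0,0]],[60,[0,0.5,-2],[0,0,0]],[20,[0,0.5,-2],[0,0,0]],[20,[0,0.5,-2],[0,0,0]],[20,[0,0.5,-2],[0,0,0]],[20,[0,0.5,-2],[0,0,0]],[15,[0,0.5,-2],[0,0,0]],[15,[0,0.5,-2],[0,0,0]],[15,[0,0.5,-2],[0,0,0]],[15,[0,0.5,-2],[0,0,0]]]' 45
python3 -m pendant '[[15,[0,0,0],[0,0,0]],[15,[-5,0,0],[0,0,0]],[15,[-15,0,0],[0,0,0]],[15,[-30,0,0],[0,0,0]],[15,[-30,0,0],[0,0,0]],[15,[-30,0,0],[0,0,0]],[15,[-30,0,0],[0,0,0]]]' 45
python3 - <<'E'
from h import *
c=wsnap("w13");o=telemetry.get_obs();print(o["tool_pos"].round(4),o["force"],o["wrist_torque"])
d=snap("side","d13",(155,285,220,320),6)
E
```

```text
time_s: 17.6
tool_pos: [0.571, 0.2169, 0.0225]
tool_rot: [153.9, 90.0, -134.0]
force: [-0.7, -0.5, 0.7]
grip_width: 0.0239
time_s: 18.18
tool_pos: [0.5707, 0.2171, 0.0522]
tool_rot: [137.1, 90.0, -150.7]
force: [-0.3, 0.9, -5.5]
grip_width: 0.0232
[0.5704 0.217  0.0517] [-0.85129073  0.47385257 -5.49691231] [ 0.06090146 -0.01358968  0.00436612]
```

View pics/w13.png

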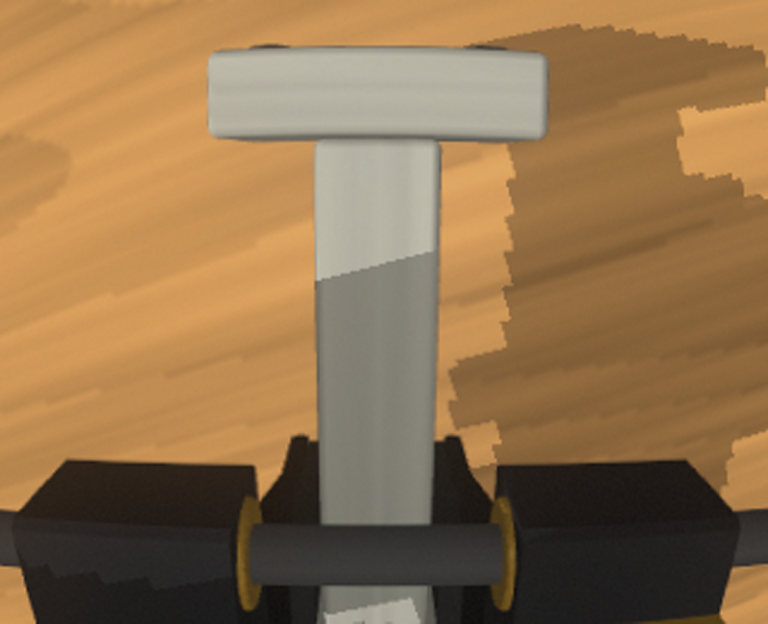

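View pics/d13.png

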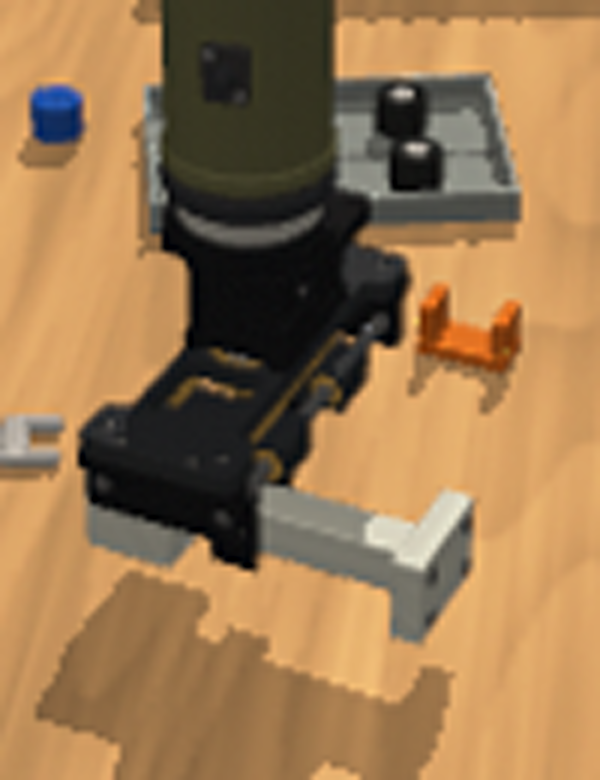

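```bash
python3 -m pendant '[[15,[-20,0,0],[0,0,0]],[15,[-45,0,0],[0,0,0]],[15,[-70,-4,-10],[0,0,0]],[15,[-85,-12,-30],[-0.03,0,0]],[15,[-88,-22,-55],[-0.07,0,0]],[15,[-88,-33,-82],[-0.12,0,0]],[15,[-88,-44,-110],[-0.17,0,0]],[15,[-88,-55,-138],[-0.22,0,0]],[15,[-88,-67,-166],[-0.27,0,0]],[15,[-88,-78,-194],[-0.32,0,0]]]' 45
python3 - <<'E'
from h import *
o=telemetry.get_obs();print(o["tool_pos"].round(4),o["wrist_torque"].round(3))
E
```

```text
time_s: 19.12
tool_pos: [0.5855, 0.0072, 0.1398]
tool_rot: [96.2, 89.9, -173.1]
force: [0.8, -0.1, -5.1]
grip_width: 0.0239
[0.5855 0.0072 0.1398] [ 0.134 -0.123  0.065]
```

```bash
python3 -m pendant '[[15,[0,-2,-30],[-0.05,0,0]],[15,[0,-4,-60],[-0.1,0,0]],[15,[0,-6,-90],[-0.15,0,0]],[15,[0,-8,-120],[-0.2,0,0]],[15,[0,-10,-145],[-0.2,0,0]],[15,[0,-11,-165],[-0.2,0,0]],[15,[0,-12,-180],[-0.2,0,0]],[15,[0,-12,-187],[-0.2,0,0]],[15,[0,-12,-189],[-0.2,0,0]],[15,[0,-12,-189],[-0.2,0,0]]]' 45
python3 -m pendant '[[15,[0,0,0],[0,0,0]],[15,[0,0,0],[0,0,0]],[15,[0,0,0],[0,0,0]],[15,[0,0,0],[0,0,0]],[15,[0,0,0],[0,0,0]],[15,[0,0,0],[0,0,0]]]' 45
python3 - <<'E'
from h import *
from scipy.spatial.transform import Rotation as Ro
c=wsnap("w14");o=telemetry.get_obs();print(o["tool_pos"].round(4),o["force"],o["wrist_torque"])
print(Ro.from_euler('xyz',o['tool_rot'],degrees=True).as_matrix().round(3))
s=snap("scene","s14",(130,265,140,290),5);d=snap("side","d14",(95,200,200,330),6)
pickle.dump((s,d),open("pics/sd14.pkl","wb"))
E
```

```text
time_s: 19.95
tool_pos: [0.5996, -0.1793, 0.1401]
tool_rot: [21.2, 89.9, 123.2]
force: [0.2, 1.5, -4.8]
grip_width: 0.0236
time_s: 20.45
tool_pos: [0.5998, -0.1799, 0.1407]
tool_rot: [-121.6, 90.0, -19.6]
force: [-0.5, -0.0, -4.5]
grip_width: 0.0239
[ 0.5998 -0.18    0.1406] [-0.17841835  0.44110416 -4.47467688] [ 0.0869725  -0.04280207 -0.0076924 ]
[[ 0.    -0.978 -0.208]
 [-0.    -0.208  0.978]
 [-1.    -0.    -0.   ]]
```

View pics/w14.png

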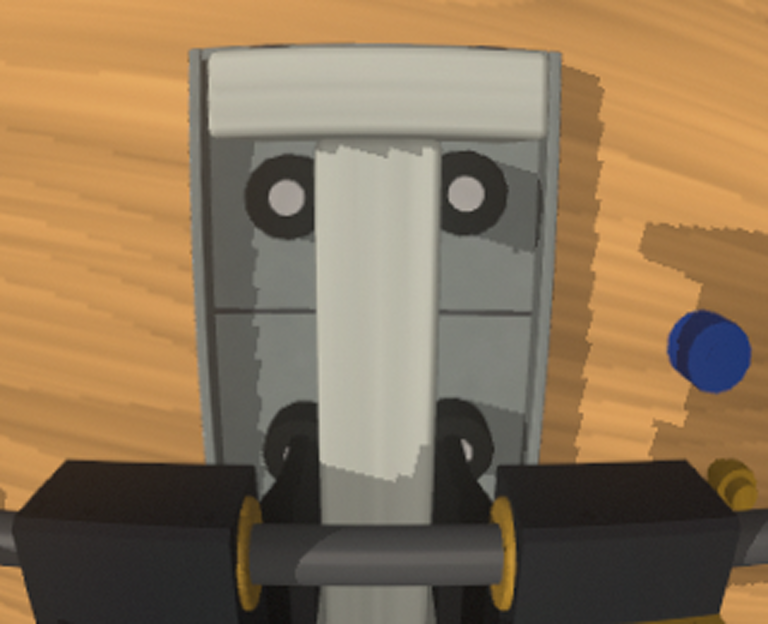

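View pics/s14.png

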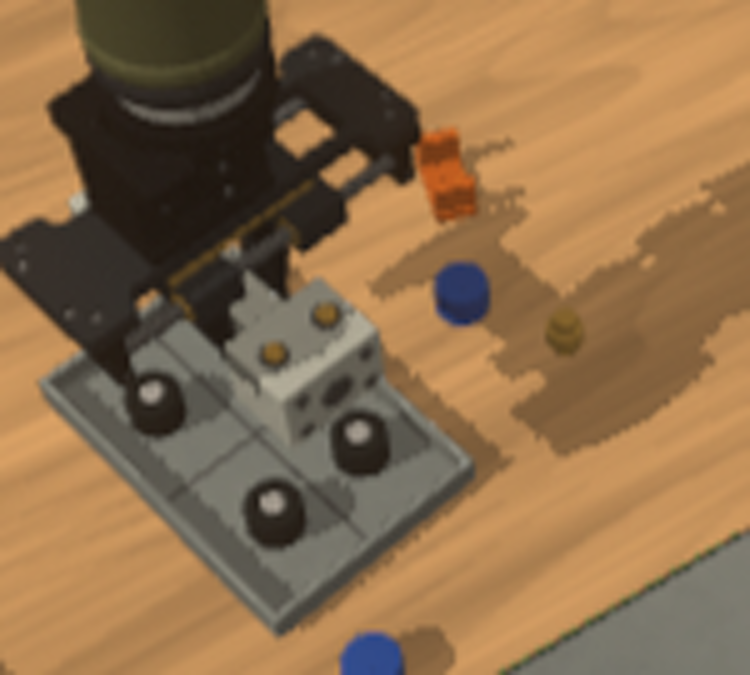

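View pics/d14.png

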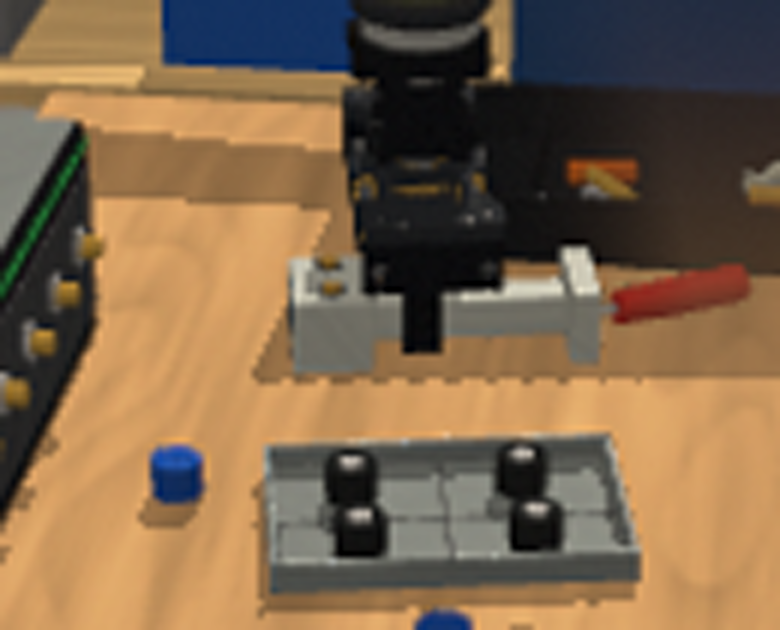

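```bash
python3 - <<'E'
from h import *
c=ld("w14"); s,d=pickle.load(open("pics/sd14.pkl","rb"))
P=cloud(c,True)
def z(u,v,w=3):
    a,b=W(u,v); return np.median(P[int(b)-w:int(b)+w,int(a)-w:int(a)+w].reshape(-1,3),0).round(4)
for q in [(378,170),(378,250),(378,350),(378,450),(250,90),(375,90),(510,90)]: print(q,z(*q))
S=lambda u,v:(140+(u+.5)/5-.5,130+(v+.5)/5-.5); D=lambda u,v:(200+(u+.5)/6-.5,95+(v+.5)/6-.5)
for q in [(300,345),(260,330),(345,320),(320,295)]: print("S block top",pt(s,*S(*q)).round(4))
for q in [(305,272),(355,275)]: print("D block top",pt(d,*D(*q)).round(4))
for q in [(575,250),(582,254),(480,292),(540,288)]: print("D plate/neck",pt(d,*D(*q)).round(4))
zt=z(375,90)[2]
po=np.mean([plane(c,*W(*q),zt,True)[:2] for q in [(210,55),(545,55)]],0); pi_=np.mean([plane(c,*W(*q),zt,True)[:2] for q in [(210,134),(546,134)]],0)
print("plate outer/inner local",loc(po),loc(pi_))
X=cloud(s).reshape(-1,3);k=(abs(X[:,2]-.16)<.004)&(abs(X[:,0]-.65)<.05)&(abs(X[:,1]+.18)<.07)
l=(X[k][:,:2]-O)@RL.T*1000; print("S block top local range",k.sum(),np.percentile(l,[2,98],axis=0).round(1),X[k][:,2].mean())
X=cloud(d).reshape(-1,3);k=(abs(X[:,2]-.162)<.004)&(abs(X[:,0]-.65)<.05)&(abs(X[:,1]+.18)<.07)
l=(X[k][:,:2]-O)@RL.T*1000; print("D block top local range",k.sum(),np.percentile(l,[2,98],axis=0).round(1),X[k][:,2].mean())
print(cores(c))
E
```

```text
(378, 170) [ 0.5249 -0.195   0.1519]
(378, 250) [ 0.5394 -0.1918  0.1521]
(378, 350) [ 0.5587 -0.1877  0.1521]
(378, 450) [ 0.5795 -0.1833  0.1522]
(250, 90) [ 0.5154 -0.2198  0.1619]
(375, 90) [ 0.5113 -0.1987  0.1621]
(510, 90) [ 0.506  -0.1757  0.1622]
S block top [ 0.653  -0.1722  0.1603]
S block top [ 0.6365 -0.1844  0.1623]
S block top [ 0.6517 -0.1473  0.1603]
S block top [ 0.634  -0.1509  0.1629]
D block top [ 0.662  -0.1793  0.16  ]
D block top [ 0.6329 -0.1737  0.1627]
D plate/neck [ 0.5151 -0.2271  0.1597]
D plate/neck [ 0.5102 -0.2136  0.1639]
D plate/neck [ 0.5555 -0.1003  0.1931]
D plate/neck [ 0.5314 -0.1916  0.1522]
plate outer/inner local [-81.7   0.8] [-67.7   1. ]
S block top local range 382 [[ 25.4 -29.2]
 [ 88.3  28.6]] 0.16150053577799542
D block top local range 99 [[ 43.5 -24.7]
 [ 84.6  34. ]] 0.1621210553631296
[([293.6, 120.5], 159, [0.5293, -0.161, 0.028], [-49.8, 33.1]), ([218.8, 122.0], 149, [0.544, -0.224, 0.028], [-48.0, -31.6])]
```

```bash
python3 -m pendant '[[15,[2,2,-1],[0.006,0,0]],[15,[2,2,-1],[0.006,0,0]],[15,[2,2,-1],[0.006,0,0]],[15,[2,2,-1],[0.006,0,0]],[15,[2,2,-1],[0.006,0,0]],[15,[2,2,-1],[0.006,0,0]]]' 45
python3 - <<'E'
from h import *
c=wsnap("w15");o=telemetry.get_obs();print(o["tool_pos"].round(4),o["joint_velocities"].round(2))
zt=.160
po=np.mean([plane(c,*W(*q),zt,True)[:2] for q in [(210,55),(545,55)]],0); print(loc(po))
s=snap("scene","s15",scale=1.5)
E
```

```text
time_s: 21.1
tool_pos: [0.5981, -0.1816, 0.1387]
tool_rot: [-116.8, 90.0, -15.1]
force: [0.6, 0.1, -5.8]
grip_width: 0.0235
[ 0.5981 -0.1815  0.1386] [ 0.02 -0.07  0.03 -0.09 -0.02  0.1  -0.02]
[-83.7   0.1]
```

View pics/s15.png

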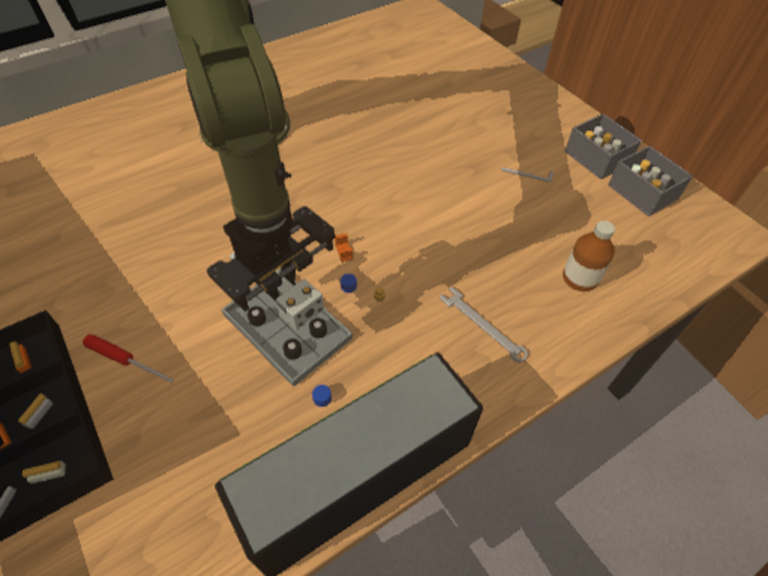

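The scene shows the pump head held over the tray at (285,310). The blue pucks, union, clip, wrench, screwdriver and hex key are where they started. I'm handing it in.

```bash
python3 -c "
from cell import env
print(env.sign_off())"
```

```text
the job is handed in; nothing more can be done
None
```

The job is handed in at about 21 s of the 67 s allowed. The four feet are spread in the tray and the arm is still holding the pump head above it.

- **Feet:** I gripped and placed each black foot separately. Measured from the tray centre, along its length and width, they sit at about (-48, -32), (53, -28), (-50, 33) and (51, 33) mm. All lie flat, one per quarter, at least 12 mm clear of the lines and walls.
- **Pump head:** I lifted it by the neck about 2 mm from the balance point. It hangs level: neck-top readings agreed within 0.3 mm along the neck. Its underside is about 97 mm above the tray rim (112 mm above the floor). After a last 2 mm correction its middle was within about 2 mm of the tray's middle, and its length was within about half a degree of the tray's.
- **Bystanders:** the blue look-alikes and the other things on the bench were where they started in the last picture.

**Disagreements:**
- The fixed cameras and the settled wrist camera differed by 2 to 4 mm on positions.
- Early wrist readings, taken while the arm was still settling, were off by a similar amount. I used only settled ones after that.
- The end-to-end length of the pump head measured 168 mm against the stated 170.

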